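# Hang the two demo headphones back on the display stand

## Robot

A 7-joint arm with a two-finger parallel gripper is mounted at the origin on the work surface. World frame = base frame: x ahead of the robot, y to its left, z up, the work surface at z = 0. Lengths are in m, angles in degrees, forces in N, time in s.
With the tool pointing down it reaches from about 0.425 to 0.875 m from the base axis. Payload 4.7 kg.
Tool frame: the origin (TCP) lies on the centre line of the jaws, within the pads' length; the fingertips stand 19 mm ahead of it and the grasp point (between the pads) is the TCP; z points along the fingers, y is the line along which they close (so a half turn about z gives the same grasp; the last joint's range is limited). The gripper opens to 87 mm and grips with 3 to 60 N. Pads are 19 mm wide; open, the fingers measure 117 mm over their backs; the gripper's body (75 mm by 190 mm) begins 51 mm behind the grasp point.
Start: joints at [65.036, 18.392, -4.016, 83.108, 1.295, 78.541, -3.26], TCP at [0.283, -0.585, 0.242] pointing down, gripper open.
Joint ranges: [-163.93, 163.93], [-17.29, 119.83], [-79.2, 71.16], [3.27, 140.29], [-89.18, 269.18], [5.43, 117.66], [-154.24, 154.24]. Speed limits (degrees/s): [147.25, 147.25, 180, 180, 180, 180, 180].

## Interface

Orientations are given as [roll, pitch, yaw] about the fixed x, y, z axes, in that order (R = Rz(yaw) Ry(pitch) Rx(roll)).
In Python, from cell import env, imaging gives the robot as it stands.
- The arm moves only by the shell command python3 -m crank 'ROWS' [OPENING] [FORCE]. ROWS is JSON, a list of rows, each an object of numbers: "x", "y", "z": the shift along the tool's x, y, z in m; "turn": the turn about the tool's z in rad. In form: [{"x": .., "y": .., "z": .., "turn": ..}, ...]. A call has 1 to 12 rows; each row is the pose to reach, as a shift and turn from the pose commanded when the call began, along the tool's axes at that moment; what a row does not reach only later rows make up. A row lasts 1/8 s, in which the tool goes at most 62.5 mm and 10.7 degrees, less where a joint would pass 70% of its speed; a pose out of reach is approached as far as the arm can. A call with a gripper value outside its range is refused whole. OPENING is the finger opening in m, from 0 to 0.087, set as the call begins (- or left out, the last holds). The fingers move at their own pace and stop on an object; FORCE is the grip in N (left out, the last holds). Time passes only in rows, so rows that repeat a pose let the fingers close. It gives the time, the measured TCP pose, the force, the opening and the grip force at its end, in the units of the state.
- env.get_obs(): the state, without advancing time (a new reading comes with each control period).
- imaging.read_camera(name): name is "side" or "top" or "wrist"; returns the picture (480x640x3 uint8, red, green, blue); there is no depth.
- imaging.get_calibration(name): a dict with "camera_matrix" (3x3 intrinsics, pixels), "position" and "attitude" of the camera in the world. Camera axes: x right, y up, looking along -z (the intrinsics and any distortion apply to the point x, -y, -z); pixel columns grow to the right and rows downward; lengths in m; the calibration is good to about 2 mm. A picture is of the moment at which its call begins: read the wrist's pose just before it. get_calibration takes no time and is no camera call; for the wrist camera it gives the pose at the moment of the call.
- env.sign_off(): hands the job in; it is judged then, once.
The state is a dict: "time_s": time; "qpos": joint angles; "joint_velocities": joint speeds; "effort": joint torques, N m; "tool_pos": TCP position; "tool_rot": TCP orientation; "force": force on the tool from outside, world axes, zero at the start; "wrist_torque": the same for the moment, N m; "grip_width": finger opening in m; "grasp_force": force on a finger pad.
Only numpy, scipy, OpenCV 4.12 (cv2) and the standard library are available. Lean on these libraries where they do the work, as an engineer would, in place of code of your own. Each camera call takes 0.05 s, during which the arm holds its last target. There are 200 camera calls.

## Task

Hang both demo headphones on the T-shaped display stand, each with its headband draped squarely over the bar and roughly halfway along its arm: the bigger pair on the arm to the robot's left of the post, the smaller pair on the arm to the right. Set them down gently, never let a pair fall over, and leave the pen pot, the mug and the carton standing where they are.

Things in the scene. Friction and masses are not known exactly. Their poses are not given: they have to be found in the camera images.
- big_headset: Bigger rigid headphones, black band, grey cups, 0.24 kg, standing on their flat-footed cups. Origin on the counter midway between the cups; z up to the crown, x from cup to cup, y across the band; symmetric (either x end may face the robot). 178 mm wide (x), 62 deep (y), 172 high. Cups centred at x = +-72 mm, 34 thick, z 0 to 80; between them and under the band it is open.
- small_headset: Smaller rigid headphones of the same make and colours, 0.16 kg, standing in the same way; same origin and axes. 148 mm wide (x), 46 deep (y), 150 high. Cups centred at x = +-62 mm, 24 thick, 46 deep, z 0 to 52.
- big_headset_crown (a point): Underside of the bigger band mid-crown, 164 mm above the feet. Band 26 mm wide (y), 8 thick; in body x, z (mm, mid-thickness): flat crown x -26 to 26 at z 168, straight shoulders falling at 40 degrees to x +-66, z 134.5 (shoulder middle x +-46, z 151), then near-upright legs to the cups.
- small_headset_crown (a point): Underside of the smaller band mid-crown, 142 mm above the feet. Band 26 mm wide (y), 8 thick; in body x, z (mm, mid-thickness): flat crown x -22 to 22 at z 146, straight shoulders falling at 40 degrees to x +-58, z 116 (shoulder middle x +-40, z 131), then near-upright legs to the cups.
- stand: Fixed display stand; origin on the counter under its post, x away from the robot, y along the bar to the robot's left, z up. Base 150 x 260 mm (x -60 to 90), 12 thick. Post 22 mm square at the origin. Steel bar, 14 mm diameter, along y through the post, top at z = 220 mm, free ends at y = +-170 mm: left arm y > 0, right arm y < 0. A wooden canopy board is over it.
- canopy_edge (a point): Middle of the canopy board's lower front edge, z = 305 mm, 30 mm in front of the bar's axis. The board is 16 mm thick, stand x -30 to 50, y -130 to 130 mm, small stock boxes on it to z = 391. No room over the bar for an upright hand: bring the band on from the arm's free end, the hand leaning back to the robot.
- left_arm (a point): Top of the bar halfway along the left arm, 100 mm from the post axis, 220 mm high; axes as the stand's.
- right_arm (a point): Top of the bar halfway along the right arm, 100 mm from the post axis, 220 mm high; axes as the stand's.
- pen_pot: Bystander: a loose terracotta pot, radius 36 mm, 95 mm high, with pens fixed in it up to 145 mm. Origin at the centre of its foot.
- mug: Bystander: a loose white mug, radius 38 mm, 88 mm high, handle at its +y. Origin at the centre of its foot.
- carton: Bystander: a loose cardboard carton 90 x 70 x 110 mm high. Origin at the centre of its foot.
Things that resemble listed ones, but are neither listed nor needed, are in the scene too. What is shaped like the big_headset but orange is not meant.

How it is judged:
By the outcome, as a careful person would: the job done as asked, in the order asked, and still so for the second after the job is handed in, with the robot touching nothing.
It also fails if it takes over 72 s, if anything falls off the work surface, if the arm or the gripper's body presses on something with over 40 N, if the wrist force passes 120 N, or if a joint passes its speed limit or range.

## Working session

There is one attempt and no reset: what is moved stays moved. The work goes in short steps, Python scripts to look and compute and a shell command to move; the robot and the scene stay as the last step left them, time stands still between calls to the robot, and variables do not carry over. Pictures are saved under pics/ and viewed, at most 10 in all, crops included, and the job is handed in when it is done.

```bash
ls; mkdir -p pics; python3 - <<'E'
from cell import env, imaging
import cv2
print(env.get_obs())
for n in ("side","top","wrist"):
    print(n,imaging.get_calibration(n))
    cv2.imwrite(f"pics/{n}0.png",imaging.read_camera(n)[:,:,::-1])
E
```

```text
pics
{'time_s': 0.0, 'qpos': array([65.03674484, 18.43875621, -4.01558483, 83.17597831,  1.29645942,
       78.54123414, -3.25907489]), 'joint_velocities': array([ 0.08567465, -0.10449876, -0.13657436, -0.03638491, -0.127078  ,
       -0.01491299, -0.03680797]), 'effort': array([-1.37911562e-05, -4.91283560e+01, -4.03362829e-01, -3.12526739e+01,
       -6.37995685e-02,  4.34631889e-02,  1.62660695e-04]), 'tool_pos': array([ 0.28232325, -0.58489845,  0.24045551]), 'tool_rot': array([-1.79889359e+02,  7.25811429e-03,  2.57743027e+01]), 'force': array([-0.25164679,  0.23468059, -0.2508544 ]), 'wrist_torque': array([-0.04301127,  0.01411287, -0.02612501]), 'grasp_force': 0.0, 'grip_width': 0.08716933032047887}
side {'camera_matrix': array([[518.90838107,   0.        , 316.25057808],
       [  0.        , 518.90838107, 242.41345361],
       [  0.        ,   0.        ,   1.        ]]), 'position': array([0.23519865, 1.17603065, 0.87977106]), 'attitude': array([  59.48991555,   -1.16552635, -169.22270242])}
top {'camera_matrix': array([[585.32135849,   0.        , 324.58256635],
       [  0.        , 585.32135849, 238.96118118],
       [  0.        ,   0.        ,   1.        ]]), 'position': array([0.22759687, 0.00334112, 1.598585  ]), 'attitude': array([ 9.55236710e+00,  4.70494905e-02, -9.01277589e+01])}
wrist {'camera_matrix': array([[359.24261655,   0.        , 320.9486684 ],
       [  0.        , 359.24261655, 244.61919057],
       [  0.        ,   0.        ,   1.        ]]), 'position': array([ 0.35566001, -0.54957743,  0.38292764]), 'attitude': array([-17.25384659,   0.11477739, -64.1972309 ])}
```

View images.

View pics/top0.png

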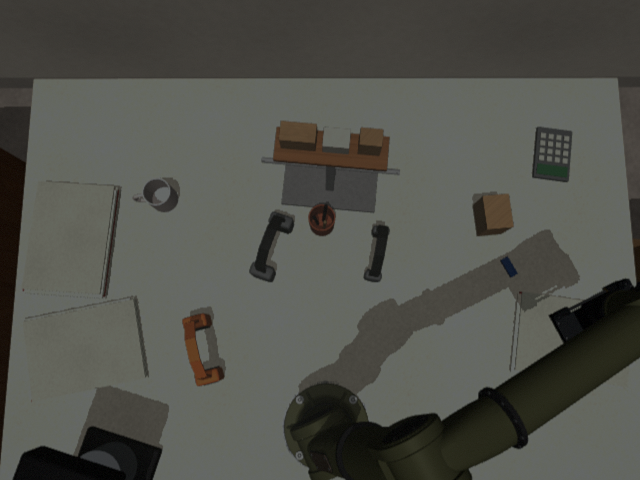

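View pics/side0.png

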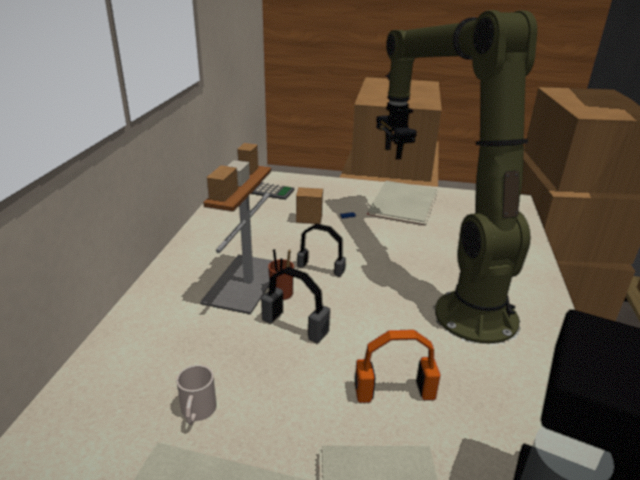

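```bash
cat > h.py <<'E'
import numpy as np, cv2
from scipy.spatial.transform import Rotation as R
from cell import env, imaging
def cam(n):
    c=imaging.get_calibration(n); return c["camera_matrix"],np.array(c["position"]),R.from_euler("xyz",c["attitude"],degrees=True).as_matrix()
def px2w(n,u,v,z,c=None):
    K,p,M=c or cam(n); d=M@np.array([(u-K[0,2])/K[0,0],-(v-K[1,2])/K[1,1],-1]); return p+d*(z-p[2])/d[2]
def w2px(n,P,c=None):
    K,p,M=c or cam(n); q=(np.asarray(P)-p)@M; return np.stack([K[0,2]+K[0,0]*q[...,0]/-q[...,2],K[1,2]-K[1,1]*q[...,1]/-q[...,2]],-1)
def shot(n,f): 
    im=imaging.read_camera(n)[:,:,::-1]; cv2.imwrite(f,im); return im
def crop(im,x0,x1,y0,y1,k,g=0.6):
    c=cv2.resize(im[y0:y1,x0:x1],None,fx=k,fy=k,interpolation=cv2.INTER_CUBIC); return (255*(c/255.)**g).astype(np.uint8)
E
python3 - <<'E'
from h import *
t=cv2.imread("pics/top0.png"); s=cv2.imread("pics/side0.png")
cv2.imwrite("pics/topc.png",crop(t,240,410,110,290,3.3,.5))
a=crop(s,200,350,160,345,3); b=crop(s,370,425,80,165,6)
o=np.zeros((560,785,3),np.uint8); o[:555,:450]=a; o[:510,452:782]=b; cv2.imwrite("pics/sidec.png",o)
E
```

```text
(no output)
```

View pics/topc.png

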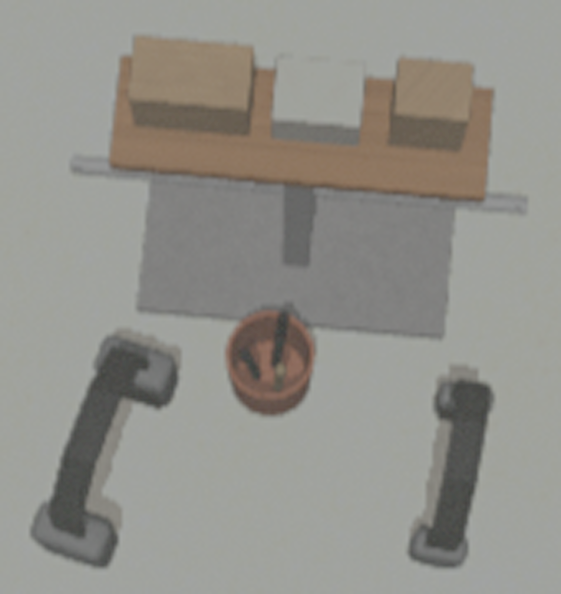

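View pics/sidec.png

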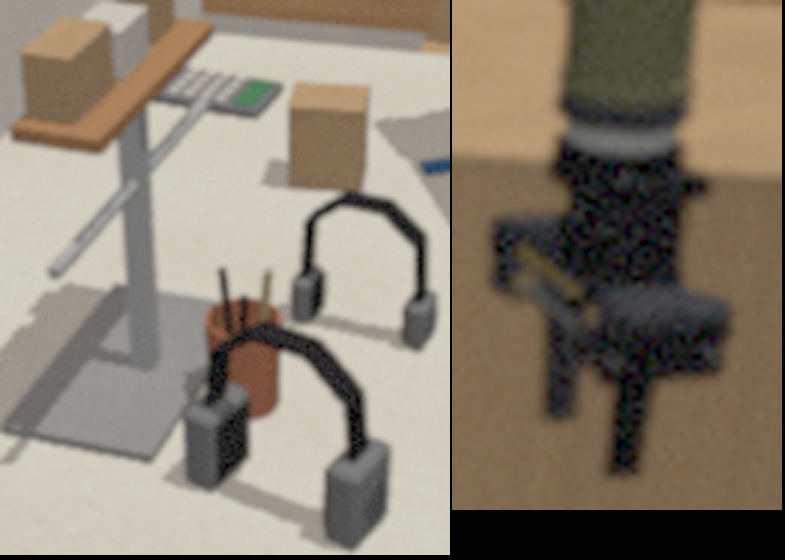

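```bash
cat >> h.py <<'E'
from scipy.optimize import minimize, least_squares
def box(x0,x1,y0,y1,z0,z1): return np.array([[x,y,z] for x in(x0,x1) for y in(y0,y1) for z in(z0,z1)])/1000.
def seg(a,b,t=4,w=13):
    a=np.array(a,float);b=np.array(b,float);d=(b-a)/np.hypot(*(b-a));n=np.array([-d[1],d[0]])*t
    return np.array([[p[0],y,p[1]] for p in(a+n,a-n,b+n,b-n) for y in(-w,w)])/1000.
def head(cx,ct,cd,ch,pts):
    o=[box(s*cx-ct/2,s*cx+ct/2,-cd/2,cd/2,0,ch) for s in(-1,1)]
    P=[(-cx,ch)]+[(-a,b) for a,b in pts[::-1]]+list(pts)+[(cx,ch)]
    return o+[seg(P[i],P[i+1]) for i in range(len(P)-1)]
BIG=head(72,34,62,80,[(26,168),(66,134.5)]); SMALL=head(62,24,46,52,[(22,146),(58,116)])
def pose(p,Q): return np.asarray(Q)@R.from_euler("z",p[2]).as_matrix().T+[p[0],p[1],p[3] if len(p)>3 else 0]
def render(n,model,p,c):
    m=np.zeros((480,640),np.uint8)
    for Q in model:
        q=w2px(n,pose(p,Q),c); cv2.fillConvexPoly(m,cv2.convexHull((q*16).round().astype(np.int32)),1,shift=4)
    return m
def fit(masks,model,p0):
    cs={n:cam(n) for n in masks}
    def cost(p):
        e=0
        for n,(m,v) in masks.items():
            r=render(n,model,p,cs[n]); e-= ((r&m)&v).sum()/max(1,((r|m)&v).sum())
        return e
    r=minimize(cost,p0,method="Nelder-Mead",options=dict(initial_simplex=[p0]+[np.array(p0)+d for d in np.diag([.02,.02,.15])],xatol=1e-4))
    return r.x,r.fun
E
cat > m1.py <<'E'
from h import *
t=cv2.imread("pics/top0.png"); s=cv2.imread("pics/side0.png")
def mk(im,x0,x1,y0,y1,th):
    v=np.zeros((480,640),np.uint8); v[y0:y1,x0:x1]=1
    m=((im.max(2)<th)&(im.max(2).astype(int)-im.min(2)<25)).astype(np.uint8)&v
    return m,v
print([t[y,x].tolist() for x,y in((300,250),(272,245),(262,272),(285,262))],[s[y,x].tolist() for x,y in((240,330),(316,325),(270,310),(300,320))])
for nm,M,tb,sb,p0 in(("big",BIG,(245,298,205,285),(258,335,262,345),px2w("top",272,245,.1)),("small",SMALL,(360,395,218,286),(293,350,220,280),px2w("top",378,253,.1))):
    for a,b in((68,95),(60,85),(75,105)):
        print(nm,fit({"top":mk(t,*tb,a),"side":mk(s,*sb,b)},M,np.array([p0[0],p0[1],-.2])))
ob=[("top",(261.8,160),(0,.17,.213)),("top",(399.7,172.1),(0,-.17,.213)),("top",(281.5,203.9),(-.06,.13,.012)),("top",(374.2,211.5),(-.06,-.13,.012)),("side",(218.3,250),(0,.17,.213))]
cs={n:cam(n) for n in("top","side")}
f=lambda p:np.concatenate([w2px(n,pose(p,q),cs[n])-u for n,u,q in ob])
r=least_squares(f,[.7,0,0]); print("stand",r.x,r.fun.round(1))
print("pot",px2w("top",240+270/3.3,110+355/3.3,.095),"mug",px2w("top",158,190,.088),"carton",px2w("top",494,208,.11))
E
python3 m1.py
```

```text
[[97, 104, 100], [66, 73, 75], [41, 41, 40], [97, 105, 102]] [[154, 175, 184], [40, 40, 40], [41, 42, 42], [159, 181, 183]]
big (array([ 0.47055868,  0.14508462, -0.33655933]), np.float64(-1.6216249842685846))
big (array([ 0.47048025,  0.14507823, -0.31783794]), np.float64(-1.569994184376292))
big (array([ 0.47132269,  0.14455519, -0.32397778]), np.float64(-1.5940319749708451))
small (array([ 0.45288512, -0.13525285, -0.17564521]), np.float64(-1.5080283239268137))
small (array([ 0.45301053, -0.13566063, -0.18043564]), np.float64(-1.4425308148155698))
small (array([ 0.45494331, -0.13468073, -0.17851274]), np.float64(-1.510568295114656))
stand [ 0.64235887 -0.01152003 -0.09378005] [ 0.  -0.2  0.2 -0.1 -0.  -0.4  0.6  0.3  0.1  1.6]
pot [0.53748361 0.01113048 0.095     ] mug [0.61467407 0.44600818 0.088     ] carton [ 0.55873522 -0.43691259  0.11      ]
```

```bash
cat >> h.py <<'E'
def go(x,y,z,yaw,o=None):
    "deltas in tool axes from present to world target; yaw deg"
    o=o or env.get_obs(); M=R.from_euler("xyz",o["tool_rot"],degrees=True).as_matrix()
    d=M.T@(np.array([x,y,z])-o["tool_pos"]); a=(yaw-o["tool_rot"][2]+180)%360-180
    print("x %.4f y %.4f z %.4f turn %.4f"%(*d,-np.radians(a)))
E
python3 - <<'E'
from h import *
go(.47,-.3,.28,90); go(.46,.0,.30,161.4)
E
```

```text
x 0.2929 y -0.1752 z -0.0390 turn -1.1210
x 0.4143 y -0.4497 z -0.0587 turn -2.3671
```

```bash
python3 -m crank '[{"x":0.29,"y":-0.175,"z":-0.04,"turn":-1.1},{"x":0.29,"y":-0.175,"z":-0.04,"turn":-1.1},{"x":0.29,"y":-0.175,"z":-0.04,"turn":-1.1},{"x":0.29,"y":-0.175,"z":-0.04,"turn":-1.1},{"x":0.29,"y":-0.175,"z":-0.04,"turn":-1.1},{"x":0.414,"y":-0.45,"z":-0.06,"turn":-2.367},{"x":0.414,"y":-0.45,"z":-0.06,"turn":-2.367},{"x":0.414,"y":-0.45,"z":-0.06,"turn":-2.367},{"x":0.414,"y":-0.45,"z":-0.06,"turn":-2.367},{"x":0.414,"y":-0.45,"z":-0.06,"turn":-2.367},{"x":0.414,"y":-0.45,"z":-0.06,"turn":-2.367},{"x":0.414,"y":-0.45,"z":-0.06,"turn":-2.367}]' 0.087 30
python3 - <<'E'
from h import *
print(env.get_obs()["qpos"])
go(.41,.165,.26,161.4)
E
```

```text
time_s: 1.65
tool_pos: [0.4596, 0.002, 0.3017]
tool_rot: [-180.0, 0.0, 155.3]
force: [-0.1, -0.6, 0.5]
grip_width: 0.0872
grasp_force: 0.0
[ 35.33149794  -6.11562929 -35.60372167 102.14862894  -3.54624084
  82.82289671  65.59779083]
x 0.1132 y 0.1273 z 0.0416 turn -0.1069
```

```bash
python3 -m crank '[{"x":0.113,"y":0.127,"z":0.04,"turn":-0.107},{"x":0.113,"y":0.127,"z":0.04,"turn":-0.107},{"x":0.113,"y":0.127,"z":0.04,"turn":-0.107},{"x":0.113,"y":0.127,"z":0.04,"turn":-0.107},{"x":0.113,"y":0.127,"z":0.04,"turn":-0.107}]'
python3 - <<'E'
from h import *
c=cam("wrist"); im=shot("wrist","pics/w1.png"); print(env.get_obs()["tool_pos"],env.get_obs()["qpos"])
p=[.4705,.1450,-.325]
d=im.copy()
for Q in BIG[2:]:
    q=w2px("wrist",pose(p,Q),c); cv2.polylines(d,[cv2.convexHull(q.astype(np.int32))],1,(0,255,0),1)
for Q in BIG[:2]:
    q=w2px("wrist",pose(p,Q),c); cv2.polylines(d,[cv2.convexHull(q.astype(np.int32))],1,(0,0,255),1)
cv2.imwrite("pics/w1o.png",crop(d,0,640,0,480,1,.6))
E
```

```text
time_s: 2.28
tool_pos: [0.412, 0.1623, 0.2615]
tool_rot: [-180.0, 0.0, 160.8]
force: [0.0, -0.5, -0.0]
grip_width: 0.0868
grasp_force: 0.0
[0.41233158 0.16180069 0.26158601] [ 27.50178806  -8.73797205 -46.87317173 107.51025567  -6.46914791
  78.56051213  52.96947556]
```

View pics/w1o.png

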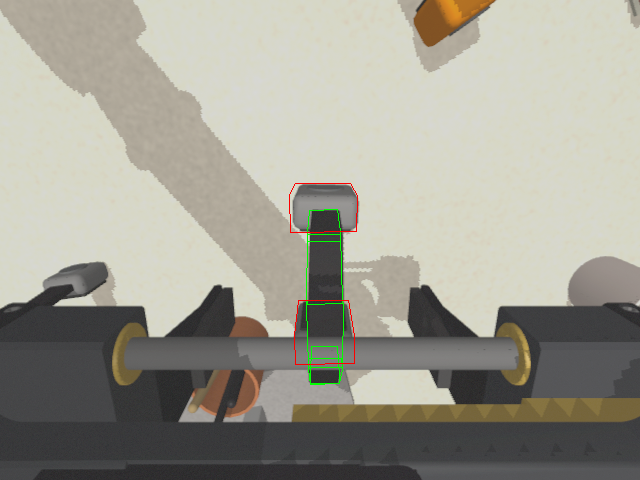

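```bash
python3 - <<'E'
from h import *
go(.4004,.1686,.22,161.4);go(.4004,.1686,.122,161.4)
E
```

```text
x 0.0135 y 0.0025 z 0.0416 turn -0.0119
x 0.0135 y 0.0025 z 0.1396 turn -0.0119
```

```bash
python3 -m crank '[{"x":0.0135,"y":0.0025,"z":0.03,"turn":-0.012},{"x":0.0135,"y":0.0025,"z":0.06,"turn":-0.012},{"x":0.0135,"y":0.0025,"z":0.09,"turn":-0.012},{"x":0.0135,"y":0.0025,"z":0.11,"turn":-0.012},{"x":0.0135,"y":0.0025,"z":0.11,"turn":-0.012},{"x":0.0135,"y":0.0025,"z":0.11,"turn":-0.012}]'
python3 - <<'E'
from h import *
go(.4004,.1686,.122,161.4); print(env.get_obs()["qpos"])
E
```

```text
time_s: 3.08
tool_pos: [0.4009, 0.1694, 0.1524]
tool_rot: [180.0, 0.1, 161.4]
force: [-0.0, -0.0, -0.4]
grip_width: 0.0869
grasp_force: 0.0
x 0.0003 y -0.0009 z 0.0304 turn 0.0003
[ 26.46384796  -3.67994608 -50.52758538 117.11807692  -3.12525686
  65.18975849  48.72255395]
```

```bash
python3 -m crank '[{"x":0,"y":-0.001,"z":0.02},{"x":0,"y":-0.001,"z":0.03},{"x":0,"y":-0.001,"z":0.03},{"x":0,"y":-0.001,"z":0.03}]' 0.087
python3 -m crank '[{"z":0},{"z":0},{"z":0},{"z":0},{"z":0},{"z":0},{"z":0},{"z":0}]' 0.02 8
python3 -m crank '[{"z":0},{"z":0},{"z":0}]' 0.0 55
```

```text
invalid input
invalid input
invalid input
```

```bash
python3 -m crank '[{"x":0,"y":-0.001,"z":0.02,"turn":0},{"x":0,"y":-0.001,"z":0.03,"turn":0},{"x":0,"y":-0.001,"z":0.03,"turn":0},{"x":0,"y":-0.001,"z":0.03,"turn":0}]' 0.087
python3 -m crank '[{"x":0,"y":0,"z":0,"turn":0},{"x":0,"y":0,"z":0,"turn":0},{"x":0,"y":0,"z":0,"turn":0},{"x":0,"y":0,"z":0,"turn":0},{"x":0,"y":0,"z":0,"turn":0},{"x":0,"y":0,"z":0,"turn":0}]' 0.02 8
python3 -m crank '[{"x":0,"y":0,"z":0,"turn":0},{"x":0,"y":0,"z":0,"turn":0},{"x":0,"y":0,"z":0,"turn":0}]' 0.0 55
```

```text
time_s: 3.58
tool_pos: [0.4002, 0.169, 0.1222]
tool_rot: [180.0, 0.0, 161.5]
force: [0.4, -1.1, -0.0]
grip_width: 0.0868
grasp_force: 0.0
time_s: 4.32
tool_pos: [0.3996, 0.1688, 0.1215]
tool_rot: [-180.0, -0.0, 161.5]
force: [-0.2, 0.2, 0.7]
grip_width: 0.0348
grasp_force: 0.0
time_s: 4.7
tool_pos: [0.3996, 0.169, 0.1215]
tool_rot: [180.0, -0.0, 161.5]
force: [0.1, 0.5, -1.3]
grip_width: 0.025
grasp_force: 54.9
```

```bash
python3 -m crank '[{"x":0,"y":0,"z":-0.005,"turn":0},{"x":0,"y":0,"z":-0.015,"turn":0},{"x":0,"y":0,"z":-0.03,"turn":0},{"x":0,"y":0,"z":-0.05,"turn":0},{"x":0,"y":0,"z":-0.07,"turn":0},{"x":0,"y":0,"z":-0.085,"turn":0},{"x":0,"y":0,"z":-0.09,"turn":0},{"x":0,"y":0,"z":-0.09,"turn":0}]'
python3 - <<'E'
from h import *
c=cam("side"); im=shot("side","pics/s1.png"); o=env.get_obs(); print(o["tool_pos"],o["tool_rot"])
# tool->headset: rigid assumption
yaw=np.radians(o["tool_rot"][2]-180); dz=o["tool_pos"][2]-.1215
p=[o["tool_pos"][0]+.0747*np.cos(yaw),o["tool_pos"][1]+.0747*np.sin(yaw),yaw,dz]; print(p)
d=im.copy()
for Q in BIG:
    q=w2px("side",pose(p,Q),c); cv2.polylines(d,[cv2.convexHull((q*16).astype(np.int32))],1,(0,255,0),1,cv2.LINE_AA,4)
cv2.imwrite("pics/s1o.png",crop(d,200,400,170,350,3.3,.7))
E
```

```text
time_s: 5.7
tool_pos: [0.3996, 0.1688, 0.2116]
tool_rot: [-180.0, 0.0, 161.5]
force: [-0.7, -1.3, -3.6]
grip_width: 0.0254
grasp_force: 55.0
[0.3993234  0.16870747 0.21111584] [-1.79969417e+02 -3.68239182e-02  1.61506771e+02]
[np.float64(0.4701659807387975), np.float64(0.14501317960860816), np.float64(-0.3227677422538461), np.float64(0.0896158368171796)]
```

View pics/s1o.png

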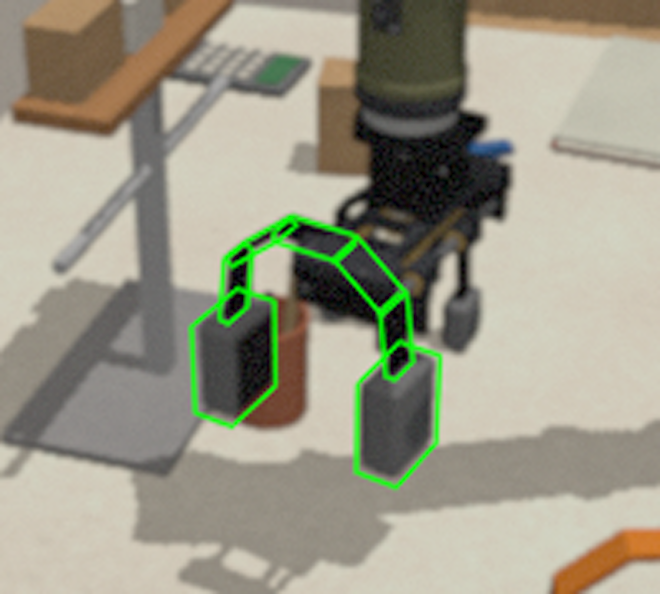

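```bash
cat >> h.py <<'E'
SO=np.array([.6424,-.0115]);SY=-.0938
def st(x,y,off=0): # stand coords -> world xy
    c,s=np.cos(SY),np.sin(SY); x=x-off; return SO+[c*x-s*y,s*x+c*y]
E
python3 - <<'E'
from h import *
go(.42,.29,.212,174.6); go(*st(0,.245,.0747),.212,174.6)
E
```

```text
x 0.0189 y 0.1216 z -0.0009 turn -0.2285
x -0.1593 y 0.1279 z -0.0011 turn -0.2285
```

```bash
python3 -m crank '[{"x":0.01,"y":0.03,"z":0,"turn":-0.06},{"x":0.02,"y":0.06,"z":0,"turn":-0.12},{"x":0.02,"y":0.09,"z":0,"turn":-0.17},{"x":0.015,"y":0.12,"z":0,"turn":-0.228},{"x":-0.025,"y":0.128,"z":0,"turn":-0.228},{"x":-0.065,"y":0.128,"z":0,"turn":-0.228},{"x":-0.105,"y":0.128,"z":0,"turn":-0.228},{"x":-0.14,"y":0.128,"z":0,"turn":-0.228},{"x":-0.159,"y":0.128,"z":0,"turn":-0.228},{"x":-0.159,"y":0.128,"z":0,"turn":-0.228},{"x":-0.159,"y":0.128,"z":0,"turn":-0.228},{"x":-0.159,"y":0.128,"z":0,"turn":-0.228}]'
cat > v2.py <<'E'
from h import *
import sys
def over(n,f,sets,roi,k,out):
    c=cam(n); d=shot(n,f).copy()
    for model,p,col in sets:
        for Q in model:
            q=w2px(n,pose(p,Q),c); cv2.polylines(d,[cv2.convexHull((q*16).astype(np.int32))],1,col,1,cv2.LINE_AA,4)
    cv2.imwrite(out,crop(d,*roi,k,.7))
STAND=[box(-60,90,-130,130,0,12),box(-11,11,-11,11,12,220),box(-7,7,-170,170,206,220),box(-30,50,-130,130,305,321)]
SP=[*SO,SY]
def held(off,z0):
    o=env.get_obs(); yaw=np.radians(o["tool_rot"][2]-180); t=o["tool_pos"]
    return [t[0]+off*np.cos(yaw),t[1]+off*np.sin(yaw),yaw,t[2]-z0]
E
python3 - <<'E'
from v2 import *
o=env.get_obs();print(o["tool_pos"],o["tool_rot"])
over("side","pics/s2.png",[(STAND,SP,(255,0,0)),(BIG,held(.0747,.1215),(0,255,0))],(190,390,150,330),3.3,"pics/s2o.png")
over("top","pics/t2.png",[(STAND,SP,(255,0,0)),(BIG,held(.0747,.1215),(0,255,0))],(220,420,100,260),3,"pics/t2o.png")
a=cv2.imread("pics/s2o.png");b=cv2.imread("pics/t2o.png")
a=cv2.resize(a,(400,360));b=cv2.resize(b,(400,320));m=np.zeros((360,800,3),np.uint8);m[:,:400]=a;m[:320,400:]=b;cv2.imwrite("pics/m2.png",m)
E
```

```text
time_s: 7.25
tool_pos: [0.5897, 0.241, 0.2119]
tool_rot: [-180.0, 0.0, 174.7]
force: [-0.9, -0.2, -3.3]
grip_width: 0.0252
grasp_force: 55.0
[0.58968225 0.24099218 0.21191443] [-1.79987400e+02  6.80844424e-03  1.74703488e+02]
```

View pics/s2o.png

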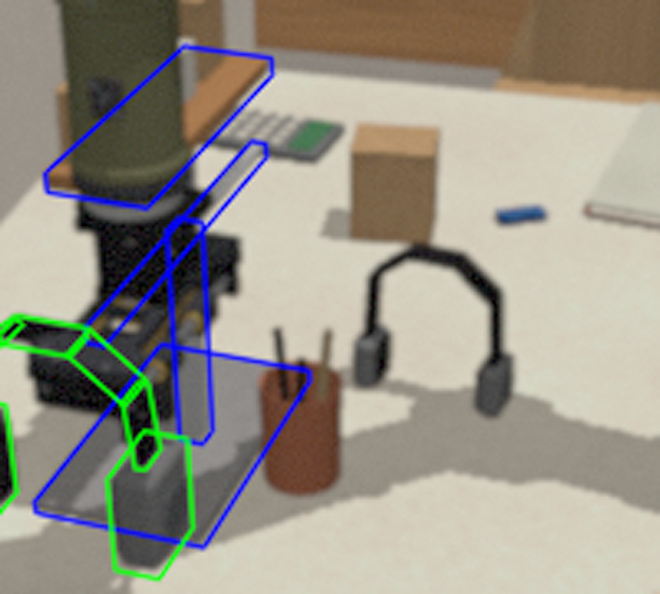

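View pics/t2o.png

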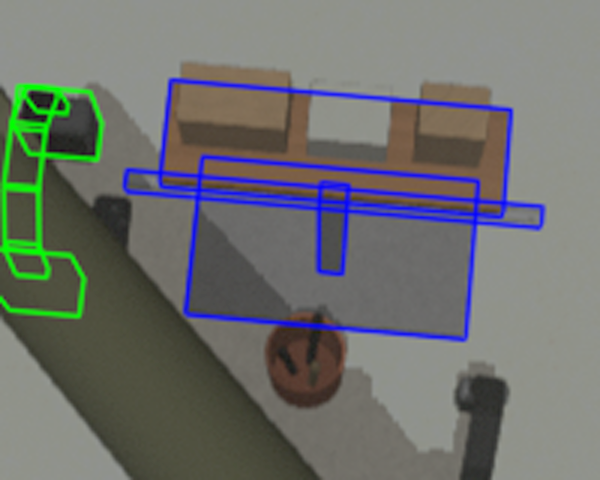

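```bash
python3 - <<'E'
from h import *
go(*st(-.003,.17,.0747),.212,174.63);go(*st(-.003,.1,.0747),.212,174.63)
E
```

```text
x 0.0022 y -0.0759 z -0.0000 turn 0.0003
x 0.0022 y -0.1459 z 0.0000 turn 0.0003
```

```bash
python3 -m crank '[{"x":0.002,"y":-0.02,"z":0,"turn":0},{"x":0.002,"y":-0.04,"z":0,"turn":0},{"x":0.002,"y":-0.06,"z":0,"turn":0},{"x":0.002,"y":-0.08,"z":0,"turn":0},{"x":0.002,"y":-0.1,"z":0,"turn":0},{"x":0.002,"y":-0.12,"z":0,"turn":0},{"x":0.002,"y":-0.135,"z":0,"turn":0},{"x":0.002,"y":-0.146,"z":0,"turn":0},{"x":0.002,"y":-0.146,"z":0,"turn":0},{"x":0.002,"y":-0.146,"z":0,"turn":0}]'
python3 -m crank '[{"x":0,"y":0,"z":0.008,"turn":0},{"x":0,"y":0,"z":0.016,"turn":0},{"x":0,"y":0,"z":0.024,"turn":0},{"x":0,"y":0,"z":0.028,"turn":0},{"x":0,"y":0,"z":0.03,"turn":0},{"x":0,"y":0,"z":0.03,"turn":0}]'
python3 - <<'E'
from v2 import *
go(*st(-.003,.1,.0747),.1775,174.63)
h=held(.0747,.1215);print(h,"crown",h[3]+.164)
E
```

```text
time_s: 8.6
tool_pos: [0.5751, 0.0956, 0.2116]
tool_rot: [180.0, 0.0, 174.6]
force: [-0.0, 0.6, -2.8]
grip_width: 0.0251
grasp_force: 55.0
time_s: 9.35
tool_pos: [0.5753, 0.0946, 0.1815]
tool_rot: [-180.0, -0.0, 174.6]
force: [-0.0, -0.4, -3.7]
grip_width: 0.0252
grasp_force: 55.0
x 0.0009 y 0.0006 z 0.0040 turn -0.0011
[np.float64(0.6496275163987303), np.float64(0.0875419670193197), np.float64(-0.0948302423803598), np.float64(0.05998565229276184)] crown 0.22398565229276185
```

```bash
python3 -m crank '[{"x":0,"y":0,"z":0.0015,"turn":0},{"x":0,"y":0,"z":0.003,"turn":0},{"x":0,"y":0,"z":0.003,"turn":0}]'
python3 -m crank '[{"x":0,"y":0,"z":0.001,"turn":0},{"x":0,"y":0,"z":0.001,"turn":0}]'
```

```text
time_s: 9.72
tool_pos: [0.5752, 0.0946, 0.1785]
tool_rot: [-180.0, -0.0, 174.6]
force: [-0.5, 0.2, -3.2]
grip_width: 0.0253
grasp_force: 55.0
time_s: 9.98
tool_pos: [0.5756, 0.0946, 0.1779]
tool_rot: [-180.0, 0.0, 174.6]
force: [0.2, -0.3, -1.5]
grip_width: 0.0252
grasp_force: 54.9
```

```bash
python3 -m crank '[{"x":0,"y":0,"z":0.0005,"turn":0},{"x":0,"y":0,"z":0.0005,"turn":0}]'
python3 -m crank '[{"x":0,"y":0,"z":0,"turn":0},{"x":0,"y":0,"z":0,"turn":0},{"x":0,"y":0,"z":0,"turn":0},{"x":0,"y":0,"z":0,"turn":0},{"x":0,"y":0,"z":0,"turn":0}]' 0.03 5
python3 - <<'E'
from v2 import *
over("top","pics/t3.png",[(STAND,SP,(255,0,0))],(0,640,0,480),1,"pics/t3o.png")
over("side","pics/s3.png",[(BIG,held(.0747,.1215),(0,255,0))],(190,340,160,320),3.7,"pics/s3o.png")
E
```

```text
time_s: 10.22
tool_pos: [0.5757, 0.0946, 0.1774]
tool_rot: [-180.0, 0.1, 174.6]
force: [0.6, 0.1, -0.5]
grip_width: 0.0248
grasp_force: 54.9
time_s: 10.85
tool_pos: [0.5752, 0.0946, 0.177]
tool_rot: [-180.0, 0.0, 174.6]
force: [-0.2, -0.4, 0.1]
grip_width: 0.03
grasp_force: 0.0
```

View pics/s3o.png

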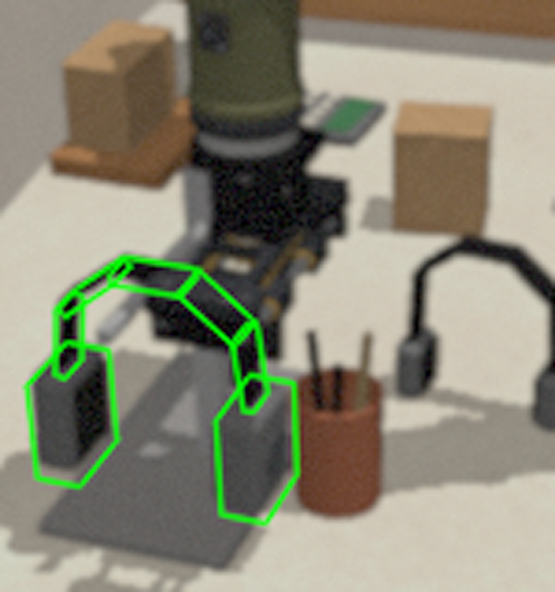

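```bash
python3 -m crank '[{"x":0,"y":0,"z":0,"turn":0},{"x":0,"y":0,"z":0,"turn":0},{"x":0,"y":0,"z":0,"turn":0},{"x":0.015,"y":0,"z":0,"turn":0},{"x":0.035,"y":0,"z":0,"turn":0},{"x":0.06,"y":0,"z":0,"turn":0},{"x":0.09,"y":0,"z":0,"turn":0},{"x":0.1,"y":0,"z":-0.05,"turn":0},{"x":0.1,"y":0,"z":-0.1,"turn":0},{"x":0.1,"y":0,"z":-0.1,"turn":0}]' 0.055
python3 - <<'E'
from v2 import *
o=env.get_obs();print(o["tool_pos"])
go(.43,-.119,.26,169.8)
s=shot("side","pics/s4.png"); t=shot("top","pics/t4.png")
a=crop(s,200,350,160,320,3.3); b=crop(t,220,330,100,270,3.3,.5)
m=np.zeros((562,495+363,3),np.uint8); m[:528,:495]=a; m[:561,495:]=b; cv2.imwrite("pics/m4.png",cv2.resize(m,None,fx=.93,fy=.93))
E
```

```text
time_s: 12.2
tool_pos: [0.4769, 0.105, 0.2805]
tool_rot: [-179.9, 0.4, 174.6]
force: [-0.6, 0.4, -0.0]
grip_width: 0.0551
grasp_force: 0.0
[0.47686078 0.10503173 0.28048966]
x 0.0256 y -0.2274 z 0.0206 turn 0.0833
```

View pics/m4.png

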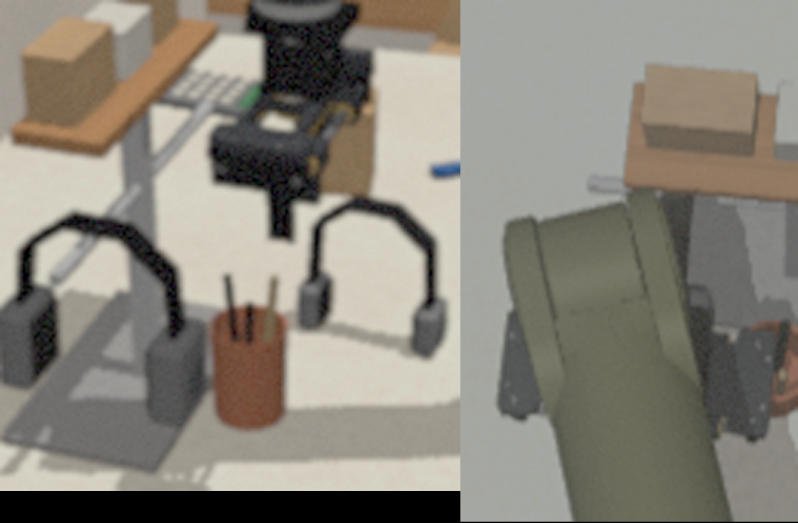

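```bash
python3 -m crank '[{"x":0.02,"y":-0.06,"z":0,"turn":0.02},{"x":0.025,"y":-0.12,"z":0,"turn":0.05},{"x":0.025,"y":-0.18,"z":0.01,"turn":0.083},{"x":0.025,"y":-0.227,"z":0.02,"turn":0.083},{"x":0.025,"y":-0.227,"z":0.02,"turn":0.083},{"x":0.025,"y":-0.227,"z":0.02,"turn":0.083},{"x":0.025,"y":-0.227,"z":0.02,"turn":0.083}]' 0.08
cat > m5.py <<'E'
from h import *
o=env.get_obs(); print(o["tool_pos"],o["qpos"])
c=cam("wrist"); w=shot("wrist","pics/w5.png"); t=shot("top","pics/t5.png")
p0=[.4535,-.135,-.178]; r=render("wrist",SMALL,p0,c)
ys,xs=np.where(r); print("model bbox",xs.min(),xs.max(),ys.min(),ys.max())
y1=300  # above gripper rod rows
v=np.zeros((480,640),np.uint8); v[max(0,ys.min()-20):y1,xs.min()-15:xs.max()+15]=1
s=cv2.imread("pics/side0.png"); vs=np.zeros_like(v); vs[220:280,293:350]=1
ms=(s.max(2)<90).astype(np.uint8)&vs
for th in(90,105,120):
    m=(w.max(2)<th).astype(np.uint8)&v
    print(th,m.sum(),fit({"wrist":(m,v)},SMALL,np.array(p0)),fit({"wrist":(m,v),"side":(ms,vs)},SMALL,np.array(p0)))
for yy in range(max(0,ys.min()-10),y1,15): # band/cup edges per row: model vs image
    a=np.where(r[yy])[0]; m=(w.max(2)<105)&(v>0); b=np.where(m[yy])[0]
    if len(a) and len(b): print(yy,a.min(),a.max(),b.min(),b.max())
E
python3 m5.py
```

```text
time_s: 13.18
tool_pos: [0.4294, -0.118, 0.2568]
tool_rot: [180.0, -0.0, 170.0]
force: [0.1, 0.5, 0.1]
grip_width: 0.0798
grasp_force: 0.0
[ 0.42944334 -0.11797447  0.25676041] [ 54.20124412  -7.2493589  -38.43877331 107.87226228  -4.60421742
  77.88582434  96.92010205]
model bbox 284 332 167 334
90 4696 (array([ 0.45514045, -0.13725089, -0.1923892 ]), np.float64(-0.8786225065863756)) (array([ 0.45527709, -0.13733262, -0.19738075]), np.float64(-1.4272401360980185))
105 4887 (array([ 0.45500966, -0.13732088, -0.19887354]), np.float64(-0.9157557482095741)) (array([ 0.45516084, -0.13734703, -0.1984538 ]), np.float64(-1.462686642741533))
120 5135 (array([ 0.45406021, -0.13725809, -0.19804308]), np.float64(-0.9568062827225131)) (array([ 0.45537709, -0.13755549, -0.19261817]), np.float64(-1.4999903848795362))
172 284 332 288 328
187 284 332 285 330
202 288 322 288 320
217 288 322 287 319
232 287 322 286 319
247 286 322 286 319
262 286 322 285 319
277 287 330 285 325
292 287 331 285 328
```

```bash
python3 - <<'E'
from h import *
go(.3894,-.1243,.13,168.8)
E
```

```text
x 0.0385 y -0.0129 z 0.1271 turn 0.0200
```

```bash
python3 -m crank '[{"x":0.0385,"y":-0.013,"z":0.02,"turn":0.02},{"x":0.0385,"y":-0.013,"z":0.05,"turn":0.02},{"x":0.0385,"y":-0.013,"z":0.08,"turn":0.02},{"x":0.0385,"y":-0.013,"z":0.11,"turn":0.02},{"x":0.0385,"y":-0.013,"z":0.127,"turn":0.02},{"x":0.0385,"y":-0.013,"z":0.127,"turn":0.02},{"x":0.0385,"y":-0.013,"z":0.127,"turn":0.02}]'
python3 - <<'E'
from h import *
print(env.get_obs()["qpos"])
go(.3894,-.1243,.1005,168.8)
E
```

```text
time_s: 14.15
tool_pos: [0.3898, -0.1254, 0.1309]
tool_rot: [-180.0, 0.1, 168.7]
force: [0.2, -0.5, -0.1]
grip_width: 0.0801
grasp_force: 0.0
[ 55.135327    -5.83838867 -38.6461068  121.8798877   -4.0787563
  62.66848335  97.21026226]
x 0.0007 y 0.0010 z 0.0304 turn -0.0016
```

```bash
python3 -m crank '[{"x":0.0007,"y":0.001,"z":0.015,"turn":0},{"x":0.0007,"y":0.001,"z":0.025,"turn":0},{"x":0.0007,"y":0.001,"z":0.03,"turn":0},{"x":0.0007,"y":0.001,"z":0.03,"turn":0},{"x":0.0007,"y":0.001,"z":0.03,"turn":0}]'
python3 -m crank '[{"x":0,"y":0,"z":0,"turn":0},{"x":0,"y":0,"z":0,"turn":0},{"x":0,"y":0,"z":0,"turn":0},{"x":0,"y":0,"z":0,"turn":0},{"x":0,"y":0,"z":0,"turn":0},{"x":0,"y":0,"z":0,"turn":0},{"x":0,"y":0,"z":0,"turn":0}]' 0.02 6
python3 -m crank '[{"x":0,"y":0,"z":0,"turn":0},{"x":0,"y":0,"z":0,"turn":0},{"x":0,"y":0,"z":0,"turn":0}]' 0.0 55
python3 -c "
from h import *;o=env.get_obs();print(o['tool_pos'],o['tool_rot'])"
```

```text
time_s: 14.78
tool_pos: [0.3889, -0.1245, 0.1002]
tool_rot: [-180.0, 0.0, 168.7]
force: [-0.6, -0.2, 0.1]
grip_width: 0.0801
grasp_force: 0.0
time_s: 15.65
tool_pos: [0.3886, -0.1244, 0.1]
tool_rot: [-180.0, -0.0, 168.7]
force: [0.0, -0.6, 0.5]
grip_width: 0.0257
grasp_force: 6.0
time_s: 16.02
tool_pos: [0.3886, -0.1244, 0.1]
tool_rot: [-180.0, -0.0, 168.7]
force: [-0.5, 0.3, -0.4]
grip_width: 0.0251
grasp_force: 55.0
[ 0.38862303 -0.1243741   0.10003382] [-1.79996229e+02 -1.42724811e-04  1.68668446e+02]
```

```bash
python3 -m crank '[{"x":0,"y":0,"z":-0.005,"turn":0},{"x":0,"y":0,"z":-0.015,"turn":0},{"x":0,"y":0,"z":-0.03,"turn":0},{"x":0,"y":0,"z":-0.05,"turn":0},{"x":0,"y":0,"z":-0.07,"turn":0},{"x":0,"y":0,"z":-0.09,"turn":0},{"x":0,"y":0,"z":-0.107,"turn":0},{"x":0,"y":0,"z":-0.112,"turn":0},{"x":0,"y":0,"z":-0.112,"turn":0},{"x":0,"y":0,"z":-0.112,"turn":0}]'
cat > m6.py <<'E'
from v2 import *
# pitch-aware fit of held small headset: params off(x in tool), lateral, pitch about grasp
o=env.get_obs(); T=o["tool_pos"]; yaw=np.radians(o["tool_rot"][2]-180)
ims={"side":shot("side","pics/s6.png"),"wrist":shot("wrist","pics/w6.png")}; cs={n:cam(n) for n in ims}
def tf(q,Q): # q=[dx,dz,pitch,dyaw]
    M=R.from_euler("zy",[yaw+q[3],q[2]]).as_matrix(); g=np.array([-.0677,0,.100])
    return (np.asarray(Q)-g)@M.T+T+R.from_euler("z",yaw).apply([q[0],0,q[1]])
def ren(n,q):
    m=np.zeros((480,640),np.uint8)
    for Q in SMALL: cv2.fillConvexPoly(m,cv2.convexHull((w2px(n,tf(q,Q),cs[n])*16).round().astype(np.int32)),1,shift=4)
    return m
V,Ms={},{}
for n,im in ims.items():
    r=ren(n,[0,0,0,0]); v=cv2.dilate(r,np.ones((15,15)))
    if n=="wrist": v[290:]=0
    V[n]=v; Ms[n]=(im.max(2)<(85 if n=="side" else 110)).astype(np.uint8)&v
    print(n,(r&Ms[n]).sum()/((r&v)|Ms[n]).sum())
cost=lambda q:-sum(((ren(n,q)&Ms[n]&V[n]).sum()/((ren(n,q)|Ms[n])&V[n]).sum()) for n in ims)
q0=np.zeros(4); r=minimize(cost,q0,method="Nelder-Mead",options=dict(initial_simplex=[q0]+[d for d in np.diag([.005,.005,.08,.05])],xatol=1e-4))
print(r.x,r.fun); go(*st(-.005,-.245,.0677),.212,174.63); go(.42,-.21,.212,174.63); print(T)
E
python3 m6.py
```

```text
time_s: 17.27
tool_pos: [0.3882, -0.1242, 0.2115]
tool_rot: [180.0, -0.1, 168.7]
force: [-0.0, 0.5, -1.5]
grip_width: 0.0254
grasp_force: 55.0
side 0.5192532088681447
wrist 0.9085043988269794
[-0.00127182 -0.00218511 -0.02476003  0.00354893] -1.4543770682548072
x -0.1802 y -0.0908 z -0.0009 turn -0.1040
x -0.0480 y -0.0779 z -0.0007 turn -0.1040
[ 0.38817928 -0.12422945  0.21145924]
```

```bash
python3 -m crank '[{"x":-0.01,"y":-0.03,"z":0,"turn":-0.03},{"x":-0.01,"y":-0.06,"z":0,"turn":-0.06},{"x":-0.015,"y":-0.09,"z":0,"turn":-0.104},{"x":-0.03,"y":-0.105,"z":0,"turn":-0.104},{"x":-0.06,"y":-0.105,"z":0,"turn":-0.104},{"x":-0.1,"y":-0.1,"z":0,"turn":-0.104},{"x":-0.14,"y":-0.095,"z":0,"turn":-0.104},{"x":-0.17,"y":-0.091,"z":0,"turn":-0.104},{"x":-0.18,"y":-0.091,"z":0,"turn":-0.104},{"x":-0.18,"y":-0.091,"z":0,"turn":-0.104},{"x":-0.18,"y":-0.091,"z":0,"turn":-0.104}]'
python3 - <<'E'
from h import *
go(*st(-.005,-.1,.0677),.212,174.63)
E
```

```text
time_s: 18.75
tool_pos: [0.5461, -0.2493, 0.2119]
tool_rot: [-180.0, -0.1, 174.6]
force: [0.5, 0.3, -1.5]
grip_width: 0.0252
grasp_force: 55.0
x -0.0008 y 0.1457 z -0.0002 turn -0.0008
```

```bash
python3 -m crank '[{"x":-0.001,"y":0.015,"z":0,"turn":0},{"x":-0.001,"y":0.03,"z":0,"turn":0},{"x":-0.001,"y":0.045,"z":0,"turn":0},{"x":-0.001,"y":0.06,"z":0,"turn":0},{"x":-0.001,"y":0.06,"z":0,"turn":0}]'
python3 -m crank '[{"x":0,"y":0.015,"z":0,"turn":0},{"x":0,"y":0.03,"z":0,"turn":0},{"x":0,"y":0.045,"z":0,"turn":0},{"x":0,"y":0.06,"z":0,"turn":0},{"x":0,"y":0.075,"z":0,"turn":0},{"x":0,"y":0.086,"z":0,"turn":0},{"x":0,"y":0.086,"z":0,"turn":0},{"x":0,"y":0.086,"z":0,"turn":0}]'
python3 -m crank '[{"x":0,"y":0,"z":0.008,"turn":0},{"x":0,"y":0,"z":0.016,"turn":0},{"x":0,"y":0,"z":0.024,"turn":0},{"x":0,"y":0,"z":0.028,"turn":0},{"x":0,"y":0,"z":0.028,"turn":0}]'
python3 - <<'E'
from h import *
go(*st(-.005,-.1,.0677),.178,174.63)
E
```

```text
time_s: 19.38
tool_pos: [0.5543, -0.187, 0.2123]
tool_rot: [180.0, 0.0, 174.8]
force: [-0.9, 0.3, -1.4]
grip_width: 0.0253
grasp_force: 55.0
time_s: 20.38
tool_pos: [0.5618, -0.1045, 0.212]
tool_rot: [-180.0, -0.0, 174.6]
force: [0.2, -0.5, -1.5]
grip_width: 0.0254
grasp_force: 55.0
time_s: 21.0
tool_pos: [0.5617, -0.1037, 0.1836]
tool_rot: [180.0, -0.0, 174.6]
force: [-0.0, -0.2, -2.0]
grip_width: 0.0252
grasp_force: 55.0
x 0.0010 y -0.0007 z 0.0056 turn 0.0000
```

```bash
python3 -m crank '[{"x":0,"y":0,"z":0.002,"turn":0},{"x":0,"y":0,"z":0.0035,"turn":0},{"x":0,"y":0,"z":0.0035,"turn":0}]'
python3 -m crank '[{"x":0,"y":0,"z":0.0012,"turn":0},{"x":0,"y":0,"z":0.0012,"turn":0}]'
python3 -m crank '[{"x":0,"y":0,"z":0.0008,"turn":0},{"x":0,"y":0,"z":0.0008,"turn":0}]'
```

```text
time_s: 21.38
tool_pos: [0.5619, -0.1037, 0.1806]
tool_rot: [-180.0, 0.0, 174.6]
force: [-0.3, 0.3, -2.3]
grip_width: 0.0251
grasp_force: 55.0
time_s: 21.62
tool_pos: [0.5619, -0.1038, 0.1793]
tool_rot: [-180.0, -0.0, 174.6]
force: [-0.5, -0.1, -1.7]
grip_width: 0.0254
grasp_force: 55.0
time_s: 21.88
tool_pos: [0.5619, -0.1037, 0.1785]
tool_rot: [-180.0, -0.0, 174.6]
force: [0.1, 0.2, -1.3]
grip_width: 0.0251
grasp_force: 55.0
```

```bash
python3 -m crank '[{"x":0,"y":0,"z":0.0008,"turn":0},{"x":0,"y":0,"z":0.0008,"turn":0}]'
python3 -m crank '[{"x":0,"y":0,"z":0.0012,"turn":0},{"x":0,"y":0,"z":0.0012,"turn":0},{"x":0,"y":0,"z":0.0012,"turn":0}]'
```

```text
time_s: 22.12
tool_pos: [0.5621, -0.1038, 0.178]
tool_rot: [-180.0, 0.0, 174.6]
force: [-0.0, 0.0, 0.1]
grip_width: 0.0255
grasp_force: 55.0
time_s: 22.5
tool_pos: [0.5626, -0.1038, 0.1772]
tool_rot: [-180.0, 0.1, 174.6]
force: [0.0, 0.4, 4.1]
grip_width: 0.0252
grasp_force: 55.0
```

```bash
python3 -m crank '[{"x":0,"y":0,"z":-0.001,"turn":0},{"x":0,"y":0,"z":-0.001,"turn":0}]'
python3 -m crank '[{"x":0,"y":0,"z":0,"turn":0},{"x":0,"y":0,"z":0,"turn":0},{"x":0,"y":0,"z":0,"turn":0},{"x":0,"y":0,"z":0,"turn":0},{"x":0,"y":0,"z":0,"turn":0},{"x":0,"y":0,"z":0,"turn":0}]' 0.032 5
python3 -m crank '[{"x":0,"y":0,"z":0,"turn":0},{"x":0,"y":0,"z":0,"turn":0},{"x":0,"y":0,"z":0,"turn":0},{"x":0.015,"y":0,"z":0,"turn":0},{"x":0.035,"y":0,"z":0,"turn":0},{"x":0.06,"y":0,"z":0,"turn":0},{"x":0.09,"y":0,"z":0,"turn":0},{"x":0.12,"y":0,"z":-0.03,"turn":0},{"x":0.12,"y":-0.05,"z":-0.07,"turn":0},{"x":0.12,"y":-0.1,"z":-0.1,"turn":0},{"x":0.12,"y":-0.15,"z":-0.1,"turn":0}]' 0.055
python3 -m crank '[{"x":0,"y":-0.1,"z":0,"turn":0},{"x":0,"y":-0.15,"z":0,"turn":0},{"x":0,"y":-0.15,"z":0,"turn":0}]'
cat > m7.py <<'E'
from v2 import *
ims={"side":shot("side","pics/s7.png"),"top":shot("top","pics/t7.png")}; cs={n:cam(n) for n in ims}
def tf(q,Q,h): # stand-frame dx,dy ; yaw rel; pitch about bar top; crown contact
    M=R.from_euler("zy",[SY+q[2],q[3]]).as_matrix(); P=(np.asarray(Q)-[0,0,h])@M.T; w=st(q[0],q[1]); return P+[w[0],w[1],.22]
for nm,M,h,y in(("big",BIG,.164,.1),("small",SMALL,.142,-.1)):
    def ren(n,q):
        m=np.zeros((480,640),np.uint8)
        for Q in M: cv2.fillConvexPoly(m,cv2.convexHull((w2px(n,tf(q,Q,h),cs[n])*16).round().astype(np.int32)),1,shift=4)
        return m
    q0=np.array([-.003,y,0,0]); n="side"; im=ims[n]; r=ren(n,q0); v=cv2.dilate(r,np.ones((17,17)))
    for th in(70,85):
        mk=((im.max(2)<th)&(im.max(2).astype(int)-im.min(2)<20)).astype(np.uint8)&v
        cost=lambda q:-(ren(n,q)&mk).sum()/((ren(n,q)|mk)&v).sum()
        res=minimize(cost,q0,method="Nelder-Mead",options=dict(initial_simplex=[q0]+[q0+d for d in np.diag([.008,.01,.08,.08])],xatol=1e-4))
        print(nm,th,cost(q0),res.x.round(4),res.fun)
t=ims["top"]; t0=cv2.imread("pics/top0.png")
for nm,(x0,x1,y0,y1) in dict(mug=(130,185,170,215),carton=(470,515,190,238),pot=(305,340,200,240)).items():
    print(nm,"diff",np.abs(t[y0:y1,x0:x1].astype(int)-t0[y0:y1,x0:x1]).mean(), cv2.phaseCorrelate(t0[y0:y1,x0:x1,2].astype(np.float64),t[y0:y1,x0:x1,2].astype(np.float64)))
E
python3 m7.py
```

```text
time_s: 22.75
tool_pos: [0.5623, -0.1038, 0.1777]
tool_rot: [-180.0, 0.1, 174.6]
force: [1.5, -0.6, 2.0]
grip_width: 0.0252
grasp_force: 55.0
time_s: 23.5
tool_pos: [0.5619, -0.1037, 0.1775]
tool_rot: [-180.0, -0.0, 174.6]
force: [-0.3, -1.0, -0.2]
grip_width: 0.0324
grasp_force: 0.0
time_s: 24.88
tool_pos: [0.4286, -0.2436, 0.2807]
tool_rot: [-179.8, 0.3, 174.6]
force: [0.2, 0.5, 0.5]
grip_width: 0.0549
grasp_force: 0.0
time_s: 25.25
tool_pos: [0.4116, -0.3947, 0.2769]
tool_rot: [-180.0, -0.1, 174.3]
force: [-0.5, 0.1, 0.9]
grip_width: 0.0551
grasp_force: 0.0
big 70 6649871692036608.0 [-0.0186  0.0999  0.0587  0.1361] 5371795012728466.0
big 85 5887885117685780.0 [ 0.0049  0.0445 -0.3096  0.2431] 4543533023081170.0
small 70 1.2963277634370732e+16 [-0.0202 -0.0502 -0.4501  0.2934] 9683330222419712.0
small 85 1.178705691610834e+16 [-0.0179 -0.0932 -0.1559  0.2892] 9011599449784832.0
mug diff 5.142087542087542 ((-0.011315356080054073, 0.46302500828913296), 0.9274162130655458)
carton diff 17.800771604938273 ((0.7302755469203994, -0.6157028002865594), 0.2748376575910997)
pot diff 4.232619047619048 ((0.01771212436126035, 0.08991452474923989), 0.9883709878538475)m7.py:13: RuntimeWarning: overflow encountered in scalar negative
  cost=lambda q:-(ren(n,q)&mk).sum()/((ren(n,q)|mk)&v).sum()
```

```bash
sed -i 's/-(ren(n,q)&mk).sum()\//-float((ren(n,q)\&mk).sum())\//' m7.py; python3 m7.py
```

```text
big 70 -0.6013708513708513 [ 0.0024  0.1005 -0.0486  0.0272] -0.6363305424099017
big 85 -0.5868110863332271 [ 0.0044  0.0972 -0.1394  0.0442] -0.6501128668171557
small 70 -0.4231578947368421 [-0.0011 -0.1     0.047  -0.0165] -0.44941348973607037
small 85 -0.5073295092415552 [-0.0023 -0.0987 -0.0474  0.0005] -0.5283870967741936
mug diff 5.338989898989899 ((-0.007972184085598855, 0.45358999007077117), 0.9357450965955392)
carton diff 19.142438271604938 ((0.870314000143388, -1.3591601285430457), 0.11046986700908816)
pot diff 4.37452380952381 ((-0.008403299275986598, -0.0474695240772931), 0.9852227615582152)
```

```bash
cat > m8.py <<'E'
from v2 import *
a=shot("side","pics/s8.png"); s7=cv2.imread("pics/s7.png"); print("side change",np.abs(a.astype(int)-s7).mean())
t=shot("top","pics/t8.png"); t0=cv2.imread("pics/top0.png"); c=cam("top")
def ren(M,h,q):
    m=np.zeros((480,640),np.uint8)
    for Q in M:
        P=(np.asarray(Q)-[0,0,h])@R.from_euler("zy",[SY+q[2],q[3]]).as_matrix().T; w=st(q[0],q[1])
        cv2.fillConvexPoly(m,cv2.convexHull((w2px("top",P+[w[0],w[1],.22],c)*16).round().astype(np.int32)),1,shift=4)
    return m
hide=np.zeros((480,640),np.uint8)
for Q in STAND[2:]+[box(-30,50,-130,130,305,391)]: cv2.fillConvexPoly(hide,cv2.convexHull(w2px("top",pose(SP,Q),c).round().astype(np.int32)),1)
for nm,M,h,y in(("big",BIG,.164,.1),("small",SMALL,.142,-.1)):
    r0=ren(M,h,[-.003,y,0,0]); v=cv2.dilate(r0,np.ones((13,13)))&(1-cv2.dilate(hide,np.ones((3,3))))
    ys,xs=np.where(r0&v); print(nm,xs.min(),xs.max(),ys.min(),ys.max())
    for yy in range(ys.min(),ys.max()+6,3): print(yy," ".join("%3d%s"%(t[yy,x].max(),"*" if r0[yy,x] else " ") for x in range(xs.min()-6,xs.max()+7,2)))
E
python3 m8.py
```

```text
side change 1.7319118923611112
big 276 303 167 213
167 111  111  111  110  111  110  111  100*  25*  27*  27*  27*  26*  47   48   47   68   71   66   65 
170 110  110  110  111  110  111  110   65*  28*  28*  28*  27*  27*  48   47   49   71   71   71   70 
173 111  111  111  110  110  110  111   55*  25*  24*  24*  26*  25*  49   47   49   73   72   71   71 
176 110  111  110  111  110  109  112   52*  23*  24*  24*  25*  28*  47   48   51   72   70   70   71 
179 111  110  110  110  111  110  111   39*  24*  23*  25*  21*  29*  49   48   49   71   71   71   71 
182 110  111  110  110  111  111  110   36*  22*  25*  22*  24*  34*  48   47   67   72   72   70   72 
185 111  110  111  111  110  110  111   28*  24*  24*  24*  24*  37*  48   46   69   71   73   72   72 
188 111  111  111  110  110  112  111   24*  24*  23*  23*  20*  47   49   49   72   72   72   71   72 
191 110  110  110  110  111  109   50*  25*  25*  23*  22*  21*  48   46   46   50   62   71   72   71 
194 110  111  110  111   72*  54*  57*  24*  24*  24*  25*  24*  29*  42*  36*  41*  46*  49   71   72 
197 111  
[... 1478 characters left out ...]
69   73   62   49   40   28*  24*  26*  25*  23*  29*  79  111  110  110  111 
199  72   71   72   52   46*  50*  22*  23*  20*  20*  22*  35*  69* 111  111  110  110 
202  70   71   72   34*  55*  50*  20*  22*  23*  22*  25*  55*  71* 111  110  111  111 
205  68   71   72   32*  49*  56*  57*  58*  60*  59*  61*  55*  87* 110  110  111  110 
208  70   71   72   64*  33*  32*  31*  32*  31*  34*  30*  39* 108* 111  111  110  111 
211  97   92   90   88*  79*  77*  68*  65*  58*  61*  62*  64* 107  111  109  111  111 
214 110  110  110  111  110  111  111  111  111  110  110  110  111  111  111  111  111 
217 111  110  110  111  111  110  110  110  110  110  111  110  110  110  111  110  110
```

```bash
python3 -c "
from cell import env
print(env.get_obs()['time_s'],env.sign_off())"
```

```text
the job is handed in; nothing more can be done
25.55 None
```

I hung both headphones squarely on the bar, about 100 mm from the post: the bigger pair on the left arm, then the smaller on the right. I handed the job in at 25.6 s; the mug and pen pot checked as unmoved, but the arm blocked the final camera check of the carton, which the gripper passed well above.

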